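Latch the flask block into the shaker

TASK

Two aluminium blocks wait at the open ends of the two lanes of the flat-bed shaker. Slide the block that carries the single round flask along its lane, without lifting it out, until it is past the sprung catch and the catch has snapped back behind it. Leave the block with the four small vials where it is, and let go.

Things in the scene. Friction and masses are not known exactly. Their poses are not given: they have to be found in the camera images.
- shaker: White flat-bed shaker, fixed, 360 x 260 mm. Origin on the bench; x runs along the lanes from open (robot) end to closed end, y left, z up. Dark lane floor 50 mm above the bench, open from x = -180 mm. Lanes 80 mm wide, centre lines y = +75 and y = -45 mm; rails 12 mm high. End stop (30 mm high) at x = +142 mm: a block against it has its centre at x = 97 mm; latched means centre beyond x = 81 mm.
- flask_block_mid (a point): Centre (20 mm above underside) of an aluminium block 90 (x, along the lane) x 74 x 40 mm high carrying one round amber flask 52 mm across, 14 mm ahead (+x) of centre; its neck (26 mm wide) ends 108 mm above the underside. 0.3 to 0.6 kg. Stands loose in either lane near the open end; its flat bare rear face looks to the open end. Needs 5 to 15 N of push.
- vial_block_mid (a point): Centre (20 mm above underside) of a block of the same size in the other lane, carrying four small vials with white caps (up to 60 mm above its underside). To be left where it is.
- catch (a joint): Travel (m) of the sprung catch: 0 = out (blocking), to about 0.014 when pressed aside to the shaker's -y; spring 3 to 6 N. One steel wedge tooth per lane on the rail at its -y side, 13 to 31 mm above the lane floor, both on one bar: slope from x = -8 mm (shaker), tip 14 mm into the lane at x = +36 mm, square back there. A block passes only towards +x; its rear face must get beyond the tip.
Mind the look-alikes: they are no part of the job. Leave any red look-alike of the part that bears flask_block_mid alone.

How it is judged:
On the way:
1. the flask block, in its lane, presses the catch aside (value of joint catch above 0.004 m and x of flask_block_mid in the frame of shaker between -0.045 and 0.085 m), for 0.05 s.
At the end, for the whole second after the job is handed in: The flask block stands upright (within 7 degrees) and at rest on the floor of its lane, its centre between 77 and 102 mm along the shaker's x (rear face past the tooth), the catch has sprung back to within 3 mm of fully out, and the vial block is within 20 mm of where it started (x of flask_block_mid in the frame of shaker between 0.077 and 0.102 m and z of flask_block_mid in the frame of shaker below 0.078 m and angle between flask_block_mid's own z axis and vertical below 0.12 rad and value of joint catch below 0.003 m and linear speed of flask_block below 0.02 m/s and distance of vial_block_mid from where it was at the start of the episode below 0.02 m); the robot touches nothing.
It fails at once if the flask block is lifted out of its lane (raised 20 mm) instead of being slid (z of flask_block_mid in the frame of shaker above 0.09 m).
It fails at once if the flask block is tipped by more than 20 degrees (angle between flask_block_mid's own z axis and vertical above 0.35 rad).
It fails at once if the vial block is moved by more than 20 mm (distance of vial_block_mid from where it was at the start of the episode above 0.02 m).
It also fails if it takes over 32 s, if anything falls off the work surface, if the arm or the gripper's body presses on something with over 40 N, if the wrist force passes 120 N, or if a joint passes its speed limit or range.

ROBOT

A 6-joint arm with a two-finger parallel gripper is mounted at the origin on the work surface. World frame = base frame: x ahead of the robot, y to its left, z up, the work surface at z = 0. Lengths are in m, angles in rad, forces in N, time in s.
With the tool pointing down it reaches from about 0.225 to 0.875 m from the base axis. Payload 3.4 kg.
Tool frame: the origin (TCP) lies midway between the tips of the shut fingers; the grasp point (between the pads) lies 19 mm behind it (manip.grip_point_offset is the distance from the TCP to the grasp point, in m); z points along the fingers, y is the line along which they close (so a half turn about z gives the same grasp; the last joint's range is limited). The gripper opens to 85 mm and grips with 20 to 120 N. Pads are 22 mm wide; open, the fingers measure 114 mm over their backs; the gripper's body (76 mm by 85 mm) begins 54 mm behind the grasp point. The pads swing forward as they close: fully open they stand 13 mm farther back than shut.
Start: joints at [1.187, 0.276, 1.505, -0, 1.361, -0.121], TCP at [0.149, 0.555, 0.231] pointing down, gripper open.
Joint ranges: [-2.89, 2.89], [-0.75, 2.08], [0.22, 2.7], [-1.18, 4.32], [0.11, 2.71], [-2.7, 2.7]. Speed limits (rad/s): [2.57, 2.57, 3.14, 3.14, 3.14, 3.14].

INTERFACE

Orientations are given as a unit quaternion [w, x, y, z].
In Python, from rig import manip gives the robot as it stands.
- The arm moves only by the shell command python3 -m handwheel 'ROWS' [FORCE]. ROWS is JSON, a list of rows, each an object with "translation": the shift along the tool's x, y, z in m, a list of three; "angular": the turn, a rotation vector about the tool's x, y, z in degrees, a list of three; "hand": the closure, from 0 (fully open) to 1 (shut). A call has 1 to 10 rows; each row shifts and turns the commanded pose from where the row before left it, along the tool's axes as they then stand; what a row does not reach is not made up. A row lasts 1/12 s, in which the tool goes at most 41.7 mm and 7.16 degrees, less where a joint would pass 70% of its speed; a pose out of reach is approached as far as the arm can. A call with a gripper value outside its range is refused whole. The fingers move at their own pace and stop on an object; FORCE is the grip in N (left out, the last holds). Time passes only in rows, so rows that do not move let the fingers close. It gives the time, the measured TCP pose, the force, the opening and the grip force at its end, in the units of the state.
- manip.get_state(): the state, without advancing time (a new reading comes with each control period).
- manip.get_image(name): name is "scene" or "top" or "wrist"; returns the picture (480x640x3 uint8, red, green, blue); there is no depth.
- manip.camera_info(name): a dict with "camera_matrix" (3x3 intrinsics, pixels), "eye" and "orientation" of the camera in the world; the wrist camera has in their place "tool_from_camera" (4x4, takes a point from camera to tool coordinates, whose origin is the TCP and whose axes are the flange's). Camera axes: x right, y down, z forward; pixel columns grow to the right and rows downward; lengths in m; the calibration is good to about 2 mm. A picture is of the moment at which its call begins: read the wrist's pose just before it. camera_info takes no time and is no camera call.
- manip.sign_off(): hands the job in; it is judged then, once.
The state is a dict: "clock": time; "qpos": joint angles; "qd": joint speeds; "effort": joint torques, N m; "position": TCP position; "ee_rot": TCP orientation; "contact_force": force on the tool from outside, world axes, zero at the start; "moment": the same for the moment, N m; "width": finger opening in m; "gripper_force": force on a finger pad.
Only numpy, scipy, OpenCV 4.12 (cv2) and the standard library are available. Lean on these libraries where they do the work, as an engineer would, in place of code of your own. Each camera call takes 0.05 s, during which the arm holds its last target. There are 200 camera calls.

## Working session

There is one attempt and no reset: what is moved stays moved. The work goes in short steps, Python scripts to look and compute and a shell command to move; the robot and the scene stay as the last step left them, time stands still between calls to the robot, and variables do not carry over. Pictures are saved under pics/ and viewed, at most 10 in all, crops included, and the job is handed in when it is done.

```bash
mkdir -p pics; python3 - <<'E'
from rig import manip
import cv2
for n in("top","scene"):
    im=manip.get_image(n); cv2.imwrite(f"pics/{n}0.png",im[:,:,::-1]); print(manip.camera_info(n))
s=manip.get_state();print(s)
E
```

```text
{'camera_matrix': array([[481.05418336,   0.        , 316.40544223],
       [  0.        , 481.05418336, 240.18153564],
       [  0.        ,   0.        ,   1.        ]]), 'eye': array([0.46263948, 0.00587442, 0.7491704 ]), 'orientation': array([ 0.01205612, -0.70339295,  0.71052039, -0.01593021])}
{'camera_matrix': array([[506.01503692,   0.        , 322.50449121],
       [  0.        , 506.01503692, 240.55359366],
       [  0.        ,   0.        ,   1.        ]]), 'eye': array([ 0.69090807, -0.29317803,  0.61993759]), 'orientation': array([-0.26639084,  0.9077361 ,  0.31214027, -0.08728997])}
{'clock': 0.1, 'qpos': array([ 1.18699441e+00,  2.76552865e-01,  1.50600110e+00,  1.54080099e-06,
        1.36069077e+00, -1.20981835e-01]), 'qd': array([ 2.78409746e-05, -9.37380826e-04, -2.69467190e-03, -3.08868812e-04,
       -1.37430053e-03,  6.22475630e-04]), 'effort': array([ 2.75087579e-03, -4.17699730e+01, -2.46404743e+01, -3.20759432e-05,
        5.87436734e-03,  3.09017912e-05]), 'position': array([0.14920805, 0.55482497, 0.23051633]), 'ee_rot': array([-2.07010109e-04,  1.31032274e-01,  9.91377759e-01, -7.99686255e-04]), 'contact_force': array([-0.30526353, -0.3776204 , -0.30009604]), 'moment': array([ 0.02082094, -0.0174599 ,  0.00758404]), 'gripper_force': 0.0, 'width': 0.08548656829420595}
```

View pics/top0.png

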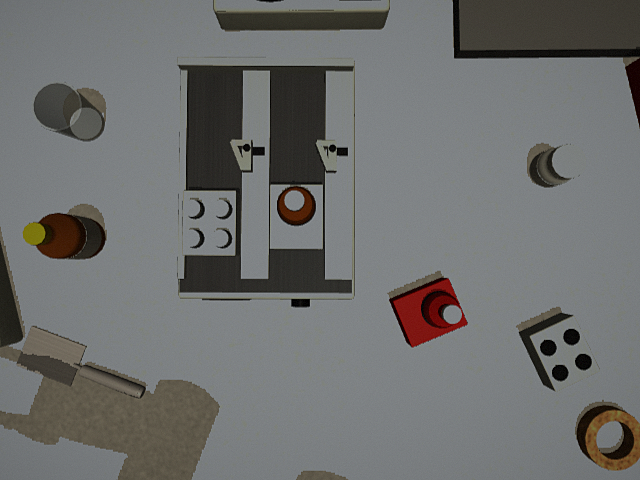

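View pics/scene0.png

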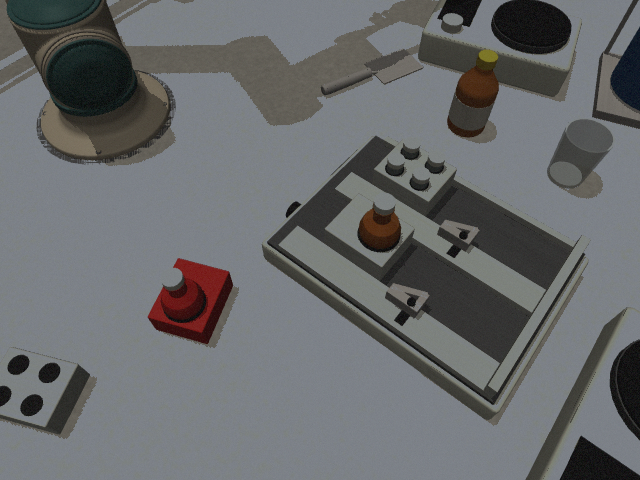

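The top view shows the flask block in the right (-y) lane at about (270-323, 183-249). The vial block is in the left lane, and the red decoy is off to the right at (430,310). I'll enlarge this area to read it more accurately.

```bash
python3 - <<'E'
import cv2
im=cv2.imread("pics/top0.png")[50:310,170:365]
cv2.imwrite("pics/crop.png",cv2.convertScaleAbs(cv2.resize(im[125:,60:],None,fx=4,fy=4,interpolation=cv2.INTER_CUBIC),alpha=1.4))
E
cat > h.py <<'E'
import numpy as np
from scipy.spatial.transform import Rotation as R
from rig import manip
def px(n,u,v,z):
    c=manip.camera_info(n); q=c['orientation']
    d=R.from_quat(np.roll(q,-1)).apply(np.linalg.inv(c['camera_matrix'])@[u,v,1])
    return c['eye']+d*(z-c['eye'][2])/d[2]
E
python3 - <<'E'
from h import *
for l,u,v,z in [("fRL",270,249,.09),("fRR",323,249,.09),("fFL",270,184,.09),("fFR",322,184,.09),("vRL",182,256,.09),("vRR",236,256,.09),
 ("midrail top-left",243,70,.062),("bot-left",241,279,.062),("top-right",270,70,.062),("bot-right",269,279,.062),("rr top",326,70,.062),("rr bot",324,279,.062),("cornerL",178,298,.05),("cornerR",354,298,.05),("endL",178,58,.08),("endR",355,58,.08)]:
    print(l,px("top",u,v,z).round(4))
E
```

```text
fRL [0.4773 0.0658 0.09  ]
fRR [ 0.4765 -0.0068  0.09  ]
fFL [0.5668 0.0652 0.09  ]
fFR [ 0.5661 -0.0064  0.09  ]
vRL [0.4689 0.1862 0.09  ]
vRR [0.4682 0.1124 0.09  ]
midrail top-left [0.7376 0.1058 0.062 ]
bot-left [0.4356 0.1099 0.062 ]
top-right [0.7373 0.0667 0.062 ]
bot-right [0.4352 0.0701 0.062 ]
rr top [ 0.7367 -0.0145  0.062 ]
rr bot [ 0.4344 -0.0083  0.062 ]
cornerL [0.4087 0.2028 0.05  ]
cornerR [ 0.406  -0.0517  0.05  ]
endL [0.7484 0.1948 0.08  ]
endR [ 0.7464 -0.0551  0.08  ]
```

View pics/crop.png

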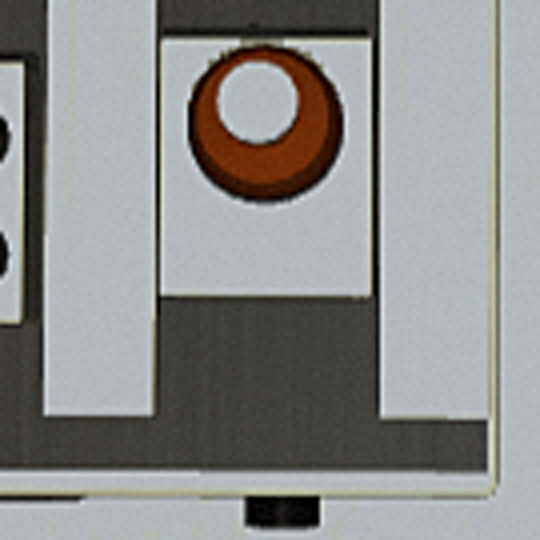

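The block's rear face is at x≈0.477 and its centre line at y≈0.03. The lane yaw is about -0.9° and the shaker origin is at x≈0.587. I'll shut the fingers, turn to align with the lane and move to a point behind the block.

```bash
python3 -m handwheel '[{"translation":[0,0,0],"angular":[0,0,-7.0],"hand":1},{"translation":[0,0,0],"angular":[0,0,-7.1],"hand":1},{"translation":[-0.02,-0.0347,0],"angular":[0,0,0],"hand":1},{"translation":[-0.02,-0.0347,0],"angular":[0,0,0],"hand":1},{"translation":[-0.02,-0.0347,0],"angular":[0,0,0],"hand":1},{"translation":[-0.02,-0.0347,0],"angular":[0,0,0],"hand":1},{"translation":[-0.02,-0.0347,0],"angular":[0,0,0],"hand":1},{"translation":[-0.02,-0.0347,0],"angular":[0,0,0],"hand":1},{"translation":[-0.02,-0.0347,0],"angular":[0,0,0],"hand":1},{"translation":[-0.02,-0.0347,0],"angular":[0,0,0],"hand":1}]' 40; python3 -m handwheel '[{"translation":[-0.02,-0.0347,0],"angular":[0,0,0],"hand":1},{"translation":[-0.02,-0.0347,0],"angular":[0,0,0],"hand":1},{"translation":[-0.02,-0.0347,0],"angular":[0,0,0],"hand":1},{"translation":[-0.02,-0.0347,0],"angular":[0,0,0],"hand":1},{"translation":[-0.02,-0.0347,0],"angular":[0,0,0],"hand":1},{"translation":[-0.02,-0.0347,0],"angular":[0,0,0],"hand":1},{"translation":[-0.02,-0.0347,0],"angular":[0,0,0],"hand":1},{"translation":[0,0,0],"angular":[0,0,0],"hand":1},{"translation":[0,0,0],"angular":[0,0,0],"hand":1}]'
python3 -c "
from h import *
q=manip.get_state()['ee_rot'];print(R.from_quat(np.roll(q,-1)).as_matrix().round(4))"
```

```text
clock: 0.93
position: [0.3049, 0.2732, 0.2311]
ee_rot: [-0.0, 0.008, 1.0, -0.0]
contact_force: [1.1, 0.2, -0.7]
width: -0.0001
gripper_force: 0.0
clock: 1.68
position: [0.4412, 0.0281, 0.2307]
ee_rot: [-0.001, 0.011, 1.0, 0.0]
contact_force: [0.1, 0.8, -0.9]
width: -0.0001
gripper_force: 0.0
[[-9.998e-01  2.130e-02 -1.300e-03]
 [ 2.130e-02  9.998e-01  4.000e-04]
 [ 1.300e-03  3.000e-04 -1.000e+00]]
```

```bash
python3 -m handwheel '[{"translation":[0,0.002,0.03],"angular":[0,0,-0.3],"hand":1},{"translation":[0,0,0.035],"angular":[0,0,0],"hand":1},{"translation":[0,0,0.035],"angular":[0,0,0],"hand":1},{"translation":[0,0,0.03],"angular":[0,0,0],"hand":1},{"translation":[0,0,0.02],"angular":[0,0,0],"hand":1},{"translation":[0,0,0.0145],"angular":[0,0,0],"hand":1},{"translation":[0,0,0],"angular":[0,0,0],"hand":1},{"translation":[-0.006,0,0],"angular":[0,0,0],"hand":1},{"translation":[0,0,0],"angular":[0,0,0],"hand":1}]'
python3 - <<'E'
from rig import manip
import cv2,numpy as np
a=manip.get_image("scene")[100:420,200:600];b=manip.get_image("top")[150:310,230:430]
cv2.imwrite("pics/p1.png",np.hstack([cv2.resize(a,(400,320)),cv2.resize(b,(400,320))])[:,:,::-1])
E
```

```text
clock: 2.43
position: [0.4487, 0.0325, 0.0679]
ee_rot: [0.002, 0.005, 1.0, 0.0]
contact_force: [0.8, 0.3, 0.4]
width: 0.0003
gripper_force: 0.0
```

View pics/p1.png

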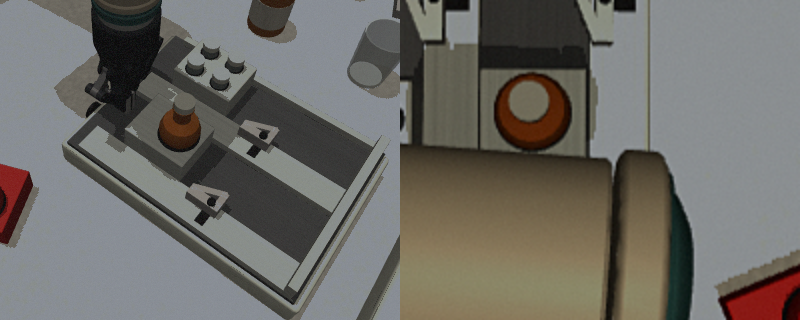

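The fingers are down in the lane just behind the block's rear face, with the flask ahead and clear of the gripper. I'll push now.

```bash
python3 -m handwheel '[{"translation":[-0.006,-0.002,0.001],"angular":[0,0,0],"hand":1},{"translation":[-0.008,0,0],"angular":[0,0,0],"hand":1},{"translation":[-0.008,0,0],"angular":[0,0,0],"hand":1},{"translation":[-0.008,0,0],"angular":[0,0,0],"hand":1},{"translation":[-0.008,0,0],"angular":[0,0,0],"hand":1},{"translation":[-0.008,0,0],"angular":[0,0,0],"hand":1},{"translation":[-0.008,0,0],"angular":[0,0,0],"hand":1},{"translation":[-0.008,0,0],"angular":[0,0,0],"hand":1},{"translation":[-0.008,0,0],"angular":[0,0,0],"hand":1},{"translation":[-0.008,0,0],"angular":[0,0,0],"hand":1}]'
python3 -m handwheel '[{"translation":[-0.008,0,0],"angular":[0,0,0],"hand":1},{"translation":[-0.008,0,0],"angular":[0,0,0],"hand":1},{"translation":[-0.008,0,0],"angular":[0,0,0],"hand":1},{"translation":[-0.008,0,0],"angular":[0,0,0],"hand":1},{"translation":[-0.008,0,0],"angular":[0,0,0],"hand":1},{"translation":[-0.008,0,0],"angular":[0,0,0],"hand":1},{"translation":[-0.008,0,0],"angular":[0,0,0],"hand":1},{"translation":[0,0,0],"angular":[0,0,0],"hand":1}]'
python3 - <<'E'
from rig import manip
import cv2,numpy as np
a=manip.get_image("scene")[100:420,200:600];b=manip.get_image("top")[50:210,230:430]
cv2.imwrite("pics/p2.png",np.hstack([cv2.resize(a,(400,320)),cv2.resize(b,(400,320))])[:,:,::-1])
E
```

```text
clock: 3.37
position: [0.5157, 0.0299, 0.065]
ee_rot: [-0.01, 0.006, 1.0, 0.001]
contact_force: [-24.3, 2.0, 21.5]
width: -0.0003
gripper_force: 12.2
clock: 4.03
position: [0.58, 0.0294, 0.065]
ee_rot: [-0.002, 0.006, 1.0, 0.001]
contact_force: [-4.2, 3.4, 0.8]
width: 0.0001
gripper_force: 2.0
```

View pics/p2.png

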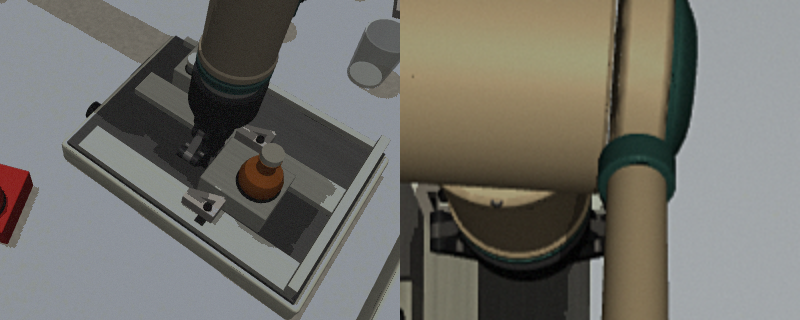

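The block is pressing the catch aside and stands upright. I'll push about 40 mm more.

```bash
python3 -m handwheel '[{"translation":[-0.007,0,0],"angular":[0,0,0],"hand":1},{"translation":[-0.007,0,0],"angular":[0,0,0],"hand":1},{"translation":[-0.007,0,0],"angular":[0,0,0],"hand":1},{"translation":[-0.007,0,0],"angular":[0,0,0],"hand":1},{"translation":[-0.006,0,0],"angular":[0,0,0],"hand":1},{"translation":[-0.005,0,0],"angular":[0,0,0],"hand":1},{"translation":[0,0,0],"angular":[0,0,0],"hand":1},{"translation":[0,0,0],"angular":[0,0,0],"hand":1}]'
python3 - <<'E'
from rig import manip
import cv2,numpy as np
a=manip.get_image("scene")[170:420,330:600]
cv2.imwrite("pics/p3.png",cv2.resize(a,None,fx=2.2,fy=2.2)[:,:,::-1])
E
```

```text
clock: 4.8
position: [0.6191, 0.0285, 0.065]
ee_rot: [-0.001, 0.006, 1.0, 0.001]
contact_force: [-4.3, 2.3, -0.7]
width: -0.0001
gripper_force: 1.7
```

View pics/p3.png

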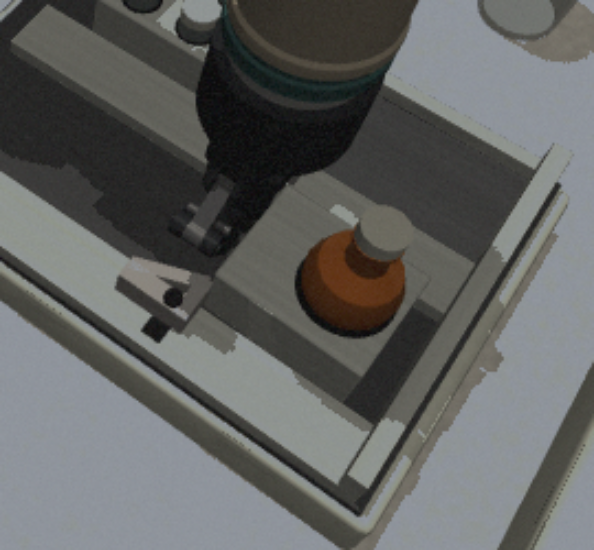

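The rear face is at or just past the tooth tip, and there is still a gap to the end stop. I'll push on gently and watch for contact with the stop.

```bash
python3 -m handwheel '[{"translation":[-0.003,0,0],"angular":[0,0,0],"hand":1},{"translation":[-0.003,0,0],"angular":[0,0,0],"hand":1},{"translation":[0,0,0],"angular":[0,0,0],"hand":1}]'
python3 -m handwheel '[{"translation":[-0.003,0,0],"angular":[0,0,0],"hand":1},{"translation":[0,0,0],"angular":[0,0,0],"hand":1}]'
python3 - <<'E'
from rig import manip
import cv2,numpy as np
a=manip.get_image("scene")[170:420,330:600]
cv2.imwrite("pics/p4.png",cv2.resize(a,None,fx=2.2,fy=2.2)[:,:,::-1])
E
```

```text
clock: 5.1
position: [0.6274, 0.027, 0.0659]
ee_rot: [0.001, 0.006, 1.0, -0.001]
contact_force: [-0.2, -0.0, -1.2]
width: 0.0001
gripper_force: 0.5
clock: 5.27
position: [0.63, 0.0271, 0.0661]
ee_rot: [0.001, 0.006, 1.0, -0.0]
contact_force: [-0.5, -0.6, -0.3]
width: -0.0
gripper_force: 0.3
```

View pics/p4.png

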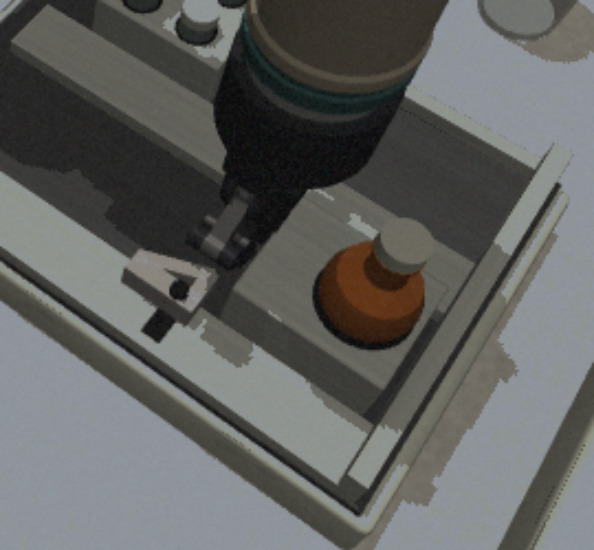

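The block is past the tooth and the catch has snapped out, with a visible gap behind the block. I'll back off and raise the arm.

```bash
python3 -m handwheel '[{"translation":[0.005,0,0],"angular":[0,0,0],"hand":1},{"translation":[0.012,0,0],"angular":[0,0,0],"hand":1},{"translation":[0.015,0,-0.01],"angular":[0,0,0],"hand":1},{"translation":[0.02,0,-0.03],"angular":[0,0,0],"hand":1},{"translation":[0.02,0,-0.035],"angular":[0,0,0],"hand":1},{"translation":[0.02,0,-0.035],"angular":[0,0,0],"hand":1},{"translation":[0.02,0,-0.035],"angular":[0,0,0],"hand":1},{"translation":[0.035,0,-0.02],"angular":[0,0,0],"hand":1},{"translation":[0.04,0,0],"angular":[0,0,0],"hand":1},{"translation":[0.04,0,0],"angular":[0,0,0],"hand":1}]'
python3 -m handwheel '[{"translation":[0.04,0,0],"angular":[0,0,0],"hand":1},{"translation":[0,0,0],"angular":[0,0,0],"hand":1},{"translation":[0,0,0],"angular":[0,0,0],"hand":1}]'
python3 - <<'E'
from rig import manip
import cv2,numpy as np
a=manip.get_image("top")[50:200,170:370]
cv2.imwrite("pics/p5.png",cv2.resize(a,None,fx=4,fy=4)[:,:,::-1])
E
```

```text
clock: 6.15
position: [0.4017, 0.0301, 0.2327]
ee_rot: [0.003, 0.006, 1.0, -0.0]
contact_force: [0.0, -0.3, 0.7]
width: -0.0
gripper_force: 0.0
clock: 6.4
position: [0.36, 0.0309, 0.2314]
ee_rot: [0.002, 0.006, 1.0, -0.0]
contact_force: [0.9, 0.2, 0.8]
width: -0.0001
gripper_force: 0.0
```

View pics/p5.png

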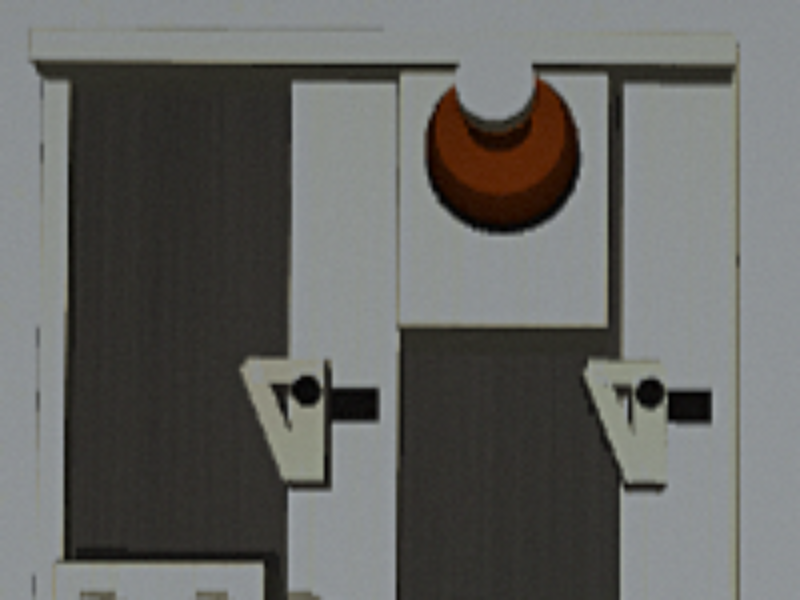

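The flask block's rear face is about 11 mm past the tooth tip, which puts its centre at x≈92 mm. Both teeth are fully out and the vial block hasn't moved.

```bash
python3 -c "
from rig import manip
print(manip.sign_off())"
```

```text
the job is handed in; nothing more can be done
None
```

The flask block is latched past the catch (centre at about x = 92 mm, catch fully out), the vial block has not moved, the arm is clear, and the job is handed in; no verdict came back at sign-off.

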